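# Pack the kiln tray from its corner

### The arm

A 7-joint arm with a two-finger parallel gripper is mounted at the origin on the work surface. World frame = base frame: x ahead of the robot, y to its left, z up, the work surface at z = 0. Lengths are in m, angles in rad, forces in N, time in s.
With the tool pointing down it reaches from about 0.4 to 0.85 m from the base axis. Payload 10.4 kg.
Tool frame: the origin (TCP) lies midway between the tips of the shut fingers; the grasp point (between the pads) lies 19 mm behind it; x points along the fingers, z is the direction in which the jaws open and shut, and the axes are right-handed (so a half turn about x gives the same grasp; the last joint's range is limited). The gripper opens to 85 mm and grips with 20 to 120 N. Pads are 22 mm wide; open, the fingers measure 114 mm over their backs; the gripper's body (76 mm by 85 mm) begins 54 mm behind the grasp point. The pads swing forward as they close: fully open they stand 13 mm farther back than shut.
Start: joints at [-1.165, 0.332, -0.065, 1.46, 0.022, 1.35, -0.088], TCP at [0.26, 0.568, 0.231] pointing down, gripper open.
Joint ranges: [-2.6, 2.6], [-0.5, 2.12], [-1.47, 1.34], [0.16, 2.42], [-1.27, 4.41], [0.06, 2.06], [-2.6, 2.6]. Speed limits (rad/s): [2.22, 2.22, 2.79, 2.79, 3.14, 3.14, 3.14].

### API

Orientations are given as a unit quaternion [w, x, y, z].
In Python, from rig import ctrl gives the robot as it stands. The module is installed in compiled form; this text tells all that it offers.
- The arm moves only by the tool drive_tool, never from a script. Its arguments are lists of equal length, an entry for each row: "xyz": the shift along the tool's x, y, z each as a share of 20 cm, from -1 to 1, a list of three; "spin": the turn about the tool's x as a share of pi/2 rad, from -1 to 1. In form: {"xyz": [[x, y, z], ...], "spin": [spin, ...]}. A call has 1 to 10 rows; each row is the pose to reach, as a shift and turn from the pose measured when the call began, along the tool's axes at that moment; what a row does not reach only later rows make up. A row lasts 1/12 s, in which the tool goes at most 41.7 mm and 7.16 degrees, less where a joint would pass 70% of its speed; a pose out of reach is approached as far as the arm can. A call with a number of a shift or a turn outside -1 to 1 is refused whole. A call with a gripper value outside its range is refused whole. "claw" is the finger opening in mm, from 0 to 85.4, set as the call begins (left out, the last holds). The fingers move at their own pace and stop on an object; the grip force is fixed at half the most. Time passes only in rows, so rows that repeat a pose let the fingers close. It gives the time, the measured TCP pose, the force and the opening at its end, in the units of the state.
- ctrl.state(): the state, without advancing time (a new reading comes with each control period).
- ctrl.read_camera(name): name is "scene" or "side" or "wrist"; returns the picture (420x560x3 uint8, red, green, blue); there is no depth.
- ctrl.camera_info(name): a dict with "vfov" (degrees; the focal length in pixels is half the picture's height over the tangent of half this angle, whatever the lens; pixels are square), "cx", "cy" (the principal point, pixels), "T" (4x4, takes a point from camera to world coordinates); the wrist camera has in their place "tool_from_camera" (4x4, takes a point from camera to tool coordinates, whose origin is the TCP and whose axes are the tool frame's). Camera axes: x right, y down, z forward; pixel columns grow to the right and rows downward; lengths in m; the calibration is good to about 2 mm. A picture is of the moment at which its call begins: read the wrist's pose just before it. camera_info takes no time and is no camera call.
- ctrl.job_done(): hands the job in, once; it reports no verdict.
The state is a dict: "time_s": time; "joint_pos": joint angles; "joint_vel": joint speeds; "effort": joint torques, N m; "position": TCP position; "eef_rot": TCP orientation; "contact_force": force on the tool from outside, world axes, zero at the start; "moment": the same for the moment, N m; "finger_gap": finger opening in m.
Only numpy, scipy, OpenCV 4.12 (cv2) and the standard library are available. Lean on these libraries where they do the work, as an engineer would, in place of code of your own. Each camera call takes 0.05 s, during which the arm holds its last target. There are 200 camera calls.

### The job

Pack the pieces for the kiln onto the railed wooden tray, in this order and each let go before the next: the firebrick into the corner where the two rails meet, its long side along the long rail, pushed up against both rails; the square kiln post, standing, beside it, squarely against the long rail and the brick's end; the terracotta beaker, upright, in front of the brick, against the short rail and the brick's side; and last the cone pack, upright, on the middle of the brick's top, lengthwise along it. Leave the bowl and the jar standing on the ware board where they are.

Things in the scene. Friction and masses are not known exactly. Their poses are not given: they have to be found in the camera images.
- tray: Fixed wooden tray, left or right on the table, 220 mm (x) by 280 mm (y). Origin: centre of its underside, on the table; z up. Floor 12 mm above the table. Two darker rails, 18 mm wide, tops 26 mm above the table: the long rail along the +x edge (inner face x = +92 mm), the short rail along the +y edge (inner face y = +122 mm), meeting in the +x +y corner. No rail at -x and -y.
- board: Fixed plywood ware board, 300 mm along its x, 370 mm along its y, 12 mm thick, lying on the table on the other side from the tray; all the loose pieces stand on it at the start in two rows of three, about 105 to 145 mm apart. Origin: centre of its underside (the table); z up.
- brick_mid (a point): Plain cream half firebrick, a solid block 115 mm (its x) by 57 mm (its y) by 64 mm high (z), about 0.34 kg, loose, lying on its 115 x 57 face. Point: its centre, 32 mm above its underside.
- post_mid (a point): Square kiln post, buff solid block 38 x 38 mm (x, y) and 64 mm high (z), with a dark round dot on top, about 0.18 kg, loose, standing. Point: its centre, 32 mm above its underside.
- beaker_mid (a point): Terracotta beaker, an open straight cup of 60 mm outside diameter, 65 mm high, wall 4 mm, about 0.13 kg, loose, mouth up (z up). Point: on its axis, 32.5 mm above its underside.
- conepack_mid (a point): Cone pack: a terracotta bar 70 mm (its x) by 25 mm (its y) by 20 mm high (z) with three slim pale cones in a row standing up from it, to 61 mm above its underside in all; about 0.10 kg, loose. Grasp it by the bar, across its 25 mm width. Point: centre of the bar, 10 mm above its underside.
- bowl: White ceramic bowl, 72 mm across the rim, 42 mm high, loose, a bystander on the ware board. Origin: centre of its underside.
- jar: Small white lidded jar with a black cap, 48 mm diameter, 75 mm high, loose, a bystander on the ware board. Origin: centre of its underside.
There are look-alikes about, which are no part of the job. Of the things like the part that bears conepack_mid, leave any that is green; of the rest the larger one is meant.

How it is judged:
By the outcome, as a careful person would: the job done as asked, in the order asked, and still so for the second after the job is handed in, with the robot touching nothing.
It also fails if it takes over 139 s, if anything falls off the work surface, if the arm or the gripper's body presses on something with over 40 N, if the wrist force passes 120 N, or if a joint passes its speed limit or range.

## Working session

There is one attempt and no reset: what is moved stays moved. The work goes in short steps, Python scripts to look and compute and a tool call to move; the robot and the scene stay as the last step left them, time stands still between calls to the robot, and variables do not carry over. Pictures are saved under pics/ and viewed, about 12 in all and at most 16, crops included, and the job is handed in when it is done.

Besides the shell and the picture viewer there is one more tool, called by a JSON object that holds its "op" and its "data". drive_tool: Moves the arm, as the interface text tells. Shift numbers are shares of 20 cm and turn numbers shares of pi/2 rad, none past 1 either way. Its arguments: {"type":"object","properties":{"xyz":{"type":"array"},"spin":{"type":"array"},"claw":{"type":"number"}},"required":["xyz","spin"]}

```bash
mkdir -p pics
cat > h.py <<'E'
import numpy as np, cv2
from scipy.spatial.transform import Rotation as R
from rig import ctrl
def Rq(q): return R.from_quat([q[1],q[2],q[3],q[0]]).as_matrix()
def snap(name,f):
    s=ctrl.state(); im=ctrl.read_camera(name); cv2.imwrite('pics/'+f,im[:,:,::-1]); return s,im
def cam(name,s=None):
    i=ctrl.camera_info(name); f=210/np.tan(np.radians(i['vfov'])/2)
    if 'T' in i: T=np.array(i['T'])
    else:
        W=np.eye(4); W[:3,:3]=Rq(s['eef_rot']); W[:3,3]=s['position']; T=W@np.array(i['tool_from_camera'])
    return f,i['cx'],i['cy'],T
def ray(c,u,v,z):
    f,cx,cy,T=c; d=T[:3,:3]@np.array([(u-cx)/f,(v-cy)/f,1]); o=T[:3,3]
    return o+d*(z-o[2])/d[2]
def proj(c,p):
    f,cx,cy,T=c; q=T[:3,:3].T@(np.array(p)-T[:3,3]); return f*q[0]/q[2]+cx,f*q[1]/q[2]+cy
def yaw(s): # angle of tool z (jaw axis) in the world
    M=Rq(s['eef_rot']); return np.degrees(np.arctan2(M[1,2],M[0,2]))
def go(target,jaw=None,s=None):
    """shift shares in tool axes, spin share for the jaw axis at angle jaw deg (mod 180)"""
    s=s or ctrl.state(); M=Rq(s['eef_rot'])
    d=M.T@(np.array(target)-s['position'])/0.2
    sp=0
    if jaw is not None:
        e=(jaw-yaw(s)+90)%180-90; sp=-e/90   # tool x down: + turn about x = - world yaw
    return np.round(d,4),round(sp,4)
E
python3 - <<'E'
from h import *
s=ctrl.state(); print(s, Rq(s['eef_rot']).round(3))
for n in ['scene','side','wrist']:
    snap(n,n+'0.png'); print(n,ctrl.camera_info(n))
E
```

```text
{'time_s': 0.0, 'joint_pos': array([-1.16460174,  0.33285947, -0.06472347,  1.46095347,  0.02161292,
        1.34990236, -0.08850794]), 'joint_vel': array([ 0.00065555,  0.0013401 ,  0.00101357, -0.00021569,  0.00060354,
        0.00042283,  0.0007634 ]), 'effort': array([ 6.59323123e-04, -6.25442576e+01,  4.97101061e-02, -3.91612995e+01,
        1.63618522e-02,  9.98524687e-03,  1.15078123e-05]), 'position': array([0.25969692, 0.56807141, 0.23051794]), 'eef_rot': array([ 0.59451422, -0.38247811,  0.59533419,  0.38189074]), 'contact_force': array([ 0.33086923, -1.19697826, -0.3971238 ]), 'moment': array([-0.03205962,  0.06116055,  0.01832642]), 'finger_gap': 0.08524949951463026} [[-0.001 -0.909  0.416]
 [-0.001  0.416  0.909]
 [-1.    -0.    -0.001]]
scene {'vfov': 48.22256006992315, 'cx': 283.0814020625426, 'cy': 215.5045009785452, 'T': array([[-0.73014513,  0.50421105, -0.46114998,  1.15096114],
       [ 0.68304244,  0.55682989, -0.47264522,  0.60925714],
       [ 0.01846915, -0.66008461, -0.75096418,  0.98956139],
       [ 0.        ,  0.        ,  0.        ,  1.        ]])}
side {'vfov': 56.87957276780588, 'cx': 274.26294372179717, 'cy': 212.53856438109452, 'T': array([[ 0.83050287, -0.39723057,  0.39047772,  0.24762714],
       [-0.55675342, -0.57053488,  0.60375126, -0.48874062],
       [-0.0170473 , -0.71881696, -0.69499034,  0.62162505],
       [ 0.        ,  0.        ,  0.        ,  1.        ]])}
wrist {'vfov': 61.19506322798051, 'cx': 282.7980833909037, 'cy': 203.57777837034953, 'tool_from_camera': array([[ 1.53691006e-03, -3.22624686e-01,  9.46525726e-01,
        -1.43647355e-01],
       [ 4.40507214e-05, -9.46526821e-01, -3.22625131e-01,
         8.24051770e-02],
       [ 9.99998818e-01,  5.37540950e-04, -1.44051474e-03,
         2.97138044e-04],
       [ 0.00000000e+00,  0.00000000e+00,  0.00000000e+00,
         1.00000000e+00]])}
```

View pics/scene0.png

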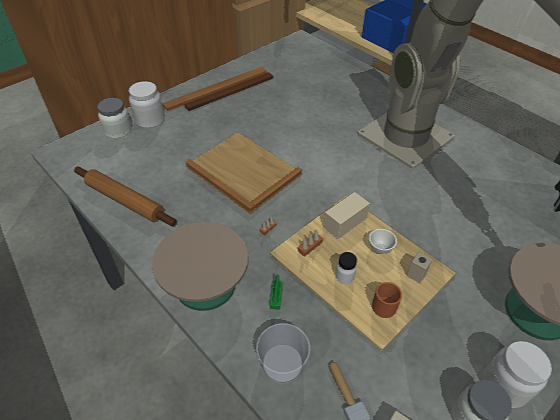

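View pics/side0.png

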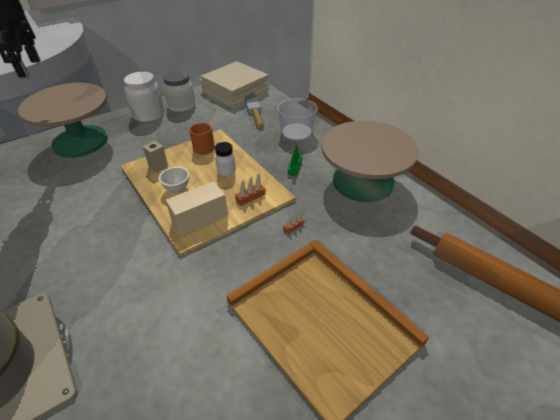

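Run:
```python
from h import *
S=cam('scene');D=cam('side')
def p(l,a,b,z):
    print(l, *[ray(c,*q,z).round(3)[:2] if q else None for c,q in((S,a),(D,b))])
p('corner',(250,206),(316,244),.026)
p('tray longend',(301,169),(424,338),.026)
p('tray shortend',(187,164),(229,300),.026)
p('tray far',(237,134),(335,418),.012)
p('post',(421,259),(153,146),.076)
p('beaker',(387,290),(202,128),.077)
p('cone',(310,248),(251,197),.022)
p('bowl',(383,236),(174,176),.054)
p('jar',(347,260),(224,149),.087)
p('brick top c',(347,206),(197,198),.076)
```

```text
corner [ 0.603 -0.085] [ 0.601 -0.096]
tray longend [ 0.393 -0.097] [ 0.619 -0.359]
tray shortend [ 0.633 -0.342] [ 0.39  -0.113]
tray far [ 0.42  -0.366] [ 0.423 -0.368]
post [0.439 0.36 ] [0.439 0.355]
beaker [0.569 0.36 ] [0.576 0.358]
cone [0.582 0.129] [0.569 0.106]
bowl [0.434 0.244] [0.442 0.242]
jar [0.58  0.246] [0.571 0.227]
brick top c [0.442 0.123] [0.445 0.116]
```

Run:
```python
import cv2,numpy as np
a=cv2.imread('pics/scene0.png')[180:350,260:460]; b=cv2.imread('pics/side0.png')[110:250,120:300]
a=cv2.resize(a,(600,510),interpolation=cv2.INTER_CUBIC)
cv2.imwrite('pics/c1.png',a)
b=cv2.resize(b,(720,560),interpolation=cv2.INTER_CUBIC)
cv2.imwrite('pics/c2.png',b)
```

```text
(no output)
```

View pics/c1.png

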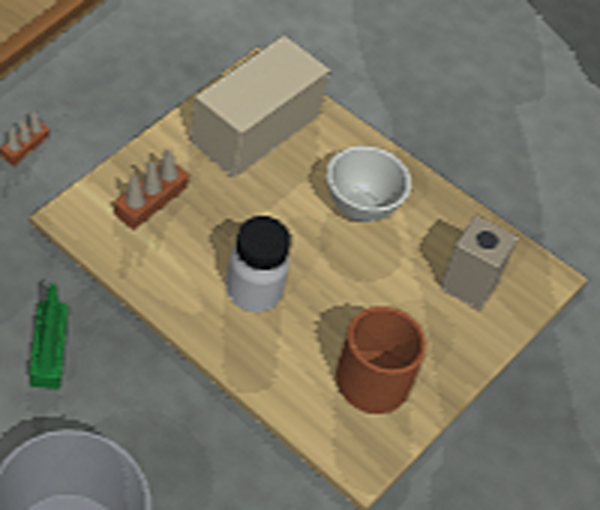

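Run:
```python
from h import *
S=cam('scene')
P=[ray(S,260+u/3,180+v/3,.076)[:2] for u,v in((285,37),(330,72),(240,130),(195,97))]
P=np.array(P); print(P.round(3), P.mean(0))
for i in range(4): d=P[(i+1)%4]-P[i]; print(np.hypot(*d).round(4), np.degrees(np.arctan2(d[1],d[0])).round(1))
P=np.array([ray(S,260+u/3,180+v/3,.012)[:2] for u,v in((30,218),(368,508),(588,282))]);
for i in range(2): d=P[(i+1)%4]-P[i]; print(np.hypot(*d).round(4), np.degrees(np.arctan2(d[1],d[0])).round(1))
P=np.array([ray(S,260+u/3,180+v/3,.032)[:2] for u,v in((120,200),(180,166))]);d=P[1]-P[0];print('cone',np.degrees(np.arctan2(d[1],d[0])))
c=P.mean(0)
print(go([.445,.118,.25],None))
```

```text
[[0.388 0.104]
 [0.391 0.16 ]
 [0.5   0.152]
 [0.501 0.1  ]] [0.44481892 0.128933  ]
0.0556 86.9
0.1098 -4.2
0.0519 -88.8
0.1138 177.7
0.3679 90.9
0.2958 -179.5
cone 172.45184999299985
(array([-0.0946, -1.7783, -1.662 ]), 0)
```

{"op": "drive_tool", "data": {"xyz": [[-0.05, -0.9, -0.85], [-0.05, -0.9, -0.85], [-0.05, -0.9, -0.85], [-0.05, -0.9, -0.85], [-0.05, -0.9, -0.85], [-0.05, -0.9, -0.85], [-0.05, -0.9, -0.85], [-0.05, -0.9, -0.85]], "spin": [0, 0, 0, 0, 0, 0, 0, 0], "claw": 85}}

```text
time_s: 0.82
position: [0.3539, 0.3368, 0.2413]
eef_rot: [0.596, -0.381, 0.596, 0.381]
contact_force: [-0.1, 2.2, -0.4]
finger_gap: 0.0847
```

{"op": "drive_tool", "data": {"xyz": [[-0.05, -0.88, -0.81], [-0.05, -0.88, -0.81], [-0.05, -0.88, -0.81], [-0.05, -0.88, -0.81], [-0.05, -0.88, -0.81], [-0.05, -0.88, -0.81], [-0.05, -0.88, -0.81], [-0.05, -0.88, -0.81], [-0.05, -0.88, -0.81], [-0.05, -0.88, -0.81]], "spin": [-0.24, -0.24, -0.24, -0.24, -0.24, -0.24, -0.24, -0.24, -0.24, -0.24]}}

```text
time_s: 1.65
position: [0.4451, 0.1179, 0.2511]
eef_rot: [0.513, -0.487, 0.513, 0.487]
contact_force: [0.3, 0.5, 0.6]
finger_gap: 0.0847
```

Run:
```python
from h import *
s,im=snap('wrist','w1.png'); np.save('w1.npy',np.r_[s['position'],s['eef_rot']]); print(s['time_s'],s['position'],yaw(s),Rq(s['eef_rot']).round(3))
```

```text
1.65 [0.44514192 0.11794771 0.25109279] 86.96782150086145 [[-0.    -0.999  0.053]
 [-0.001  0.053  0.999]
 [-1.     0.    -0.001]]
```

View pics/w1.png

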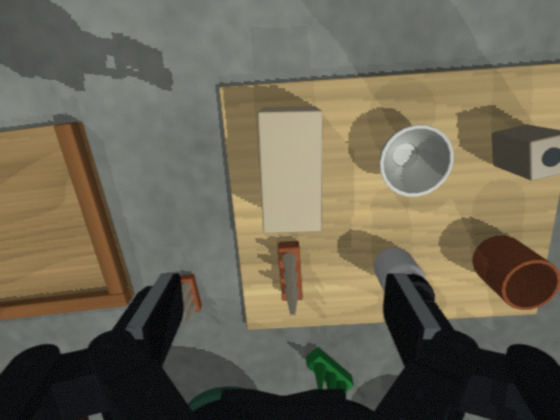

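```bash
cat >> h.py <<'E'
def load(f):
    a=np.load(f); return dict(position=a[:3],eef_rot=a[3:])
def ang(a,b): d=b-a; return np.hypot(d[0],d[1]).round(4),np.degrees(np.arctan2(d[1],d[0])).round(2)
E
python3 - <<'E'
from h import *
s=load('w1.npy'); c=cam('wrist',s)
P=np.array([ray(c,*q,.076)[:2] for q in((260,112),(322,111),(321,231),(264,233))]); print(P.round(4),P.mean(0))
for i in range(4): print(ang(P[i],P[(i+1)%4]))
b=P.mean(0)
print('tcp px',proj(c,s['position']))
# tray
T=np.array([ray(c,*q,.026)[:2] for q in((58,125),(108,294),(131,304),(0,305),(80,122),(0,317))]);print(T.round(4),ang(T[0],T[1]),ang(T[3],T[1]))
B=np.array([ray(c,*q,.032)[:2] for q in((279,242),(299,242),(302,299),(283,302))]);print('cone',B.round(4),B.mean(0))
print(go([*b,.033],87,None))
E
```

```text
[[0.3859 0.1007]
 [0.3879 0.1546]
 [0.5012 0.1517]
 [0.5004 0.0961]] [0.44383291 0.12577521]
(np.float64(0.054), np.float64(87.87))
(np.float64(0.1134), np.float64(-1.49))
(np.float64(0.0556), np.float64(-90.81))
(np.float64(0.1146), np.float64(177.74))
tcp px (np.float64(283.34808439376854), np.float64(272.8416528819723))
[[ 0.3914 -0.1097]
 [ 0.5917 -0.1008]
 [ 0.607  -0.0758]
 [ 0.6002 -0.2354]
 [ 0.3896 -0.0865]
 [ 0.6172 -0.2407]] (np.float64(0.2004), np.float64(2.55)) (np.float64(0.1349), np.float64(93.62))
cone [[0.5312 0.1085]
 [0.5324 0.1309]
 [0.6067 0.1316]
 [0.6097 0.1089]] [0.56998384 0.11998509]
(array([1.0904, 0.008 , 0.0398]), np.float64(-0.0002))
```

{"op": "drive_tool", "data": {"xyz": [[0.8, 0.008, 0.04], [0.8, 0.008, 0.04], [0.8, 0.008, 0.04], [0.8, 0.008, 0.04], [0.8, 0.008, 0.04], [0.8, 0.008, 0.04], [0.8, 0.008, 0.04]], "spin": [-0.011, -0.011, -0.011, -0.011, -0.011, -0.011, -0.011]}}

```text
time_s: 2.28
position: [0.4449, 0.1268, 0.093]
eef_rot: [0.509, -0.492, 0.508, 0.491]
contact_force: [0.1, -0.6, 1.3]
finger_gap: 0.0851
```

{"op": "drive_tool", "data": {"xyz": [[0.1, 0, 0], [0.2, 0, 0], [0.255, 0, 0], [0.255, 0, 0], [0.255, 0, 0]], "spin": [0, 0, 0, 0, 0]}}

```text
time_s: 2.7
position: [0.4461, 0.1274, 0.044]
eef_rot: [0.51, -0.492, 0.507, 0.491]
contact_force: [1.2, 0.4, 0.4]
finger_gap: 0.0853
```

{"op": "drive_tool", "data": {"xyz": [[0, 0, 0], [0, 0, 0], [0, 0, 0], [0, 0, 0], [0, 0, 0], [0, 0, 0], [0, 0, 0], [0, 0, 0]], "spin": [0, 0, 0, 0, 0, 0, 0, 0], "claw": 30}}

```text
time_s: 3.37
position: [0.4475, 0.1279, 0.0458]
eef_rot: [0.511, -0.492, 0.506, 0.491]
contact_force: [-1.9, -1.7, 12.1]
finger_gap: 0.056
```

{"op": "drive_tool", "data": {"xyz": [[-0.2, 0, 0], [-0.4, 0, 0], [-0.6, 0, 0], [-0.8, 0, 0], [-0.8, 0, 0], [-0.8, 0, 0]], "spin": [0, 0, 0, 0, 0, 0]}}

```text
time_s: 3.87
position: [0.4476, 0.1279, 0.2083]
eef_rot: [0.512, -0.493, 0.505, 0.49]
contact_force: [0.2, -0.6, -3.7]
finger_gap: 0.0557
```

Run:
```python
from h import *
s=ctrl.state(); print(s['time_s'],s['position'],yaw(s),s['contact_force'],s['finger_gap'],s['joint_pos'])
```

```text
3.8667 [0.4476265  0.12789767 0.20828243] 88.03165167728304 [ 0.214269   -0.55257927 -3.74564909] 0.05573969750945969 [-0.69735476 -0.02928229  0.31834528  1.92049365  0.00851604  1.23733101
  1.1545886 ]
```

{"op": "drive_tool", "data": {"xyz": [[-0.05, -0.26, -0.8], [-0.1, -0.26, -0.8], [-0.1, -0.26, -0.8], [-0.1, -0.26, -0.8], [-0.1, -0.26, -0.8], [-0.1, -0.26, -0.8], [-0.1, -0.26, -0.8]], "spin": [0, 0, 0, 0, 0, 0, 0]}}

```text
time_s: 4.45
position: [0.4931, -0.0339, 0.2265]
eef_rot: [0.512, -0.492, 0.505, 0.491]
contact_force: [0.4, 0.6, -3.3]
finger_gap: 0.0557
```

{"op": "drive_tool", "data": {"xyz": [[0, -0.26, -0.7], [0, -0.26, -0.7], [0, -0.26, -0.7], [0, -0.26, -0.7], [0, -0.26, -0.7], [0, -0.26, -0.7], [0, -0.26, -0.7], [0, -0.26, -0.7], [0, -0.26, -0.7], [0, -0.26, -0.7]], "spin": [0.7, 0.7, 0.7, 0.7, 0.7, 0.7, 0.7, 0.7, 0.7, 0.7]}}

```text
time_s: 5.28
position: [0.54, -0.1736, 0.2249]
eef_rot: [0.693, -0.151, 0.688, 0.154]
contact_force: [0.3, 0.9, -3.2]
finger_gap: 0.0559
```

{"op": "drive_tool", "data": {"xyz": [[0, 0, 0], [0, 0, 0], [0, 0, 0], [0, 0, 0], [0, 0, 0]], "spin": [0.23, 0.23, 0.23, 0.23, 0.23]}}

```text
time_s: 5.7
position: [0.5399, -0.1725, 0.2243]
eef_rot: [0.708, -0.026, 0.705, 0.03]
contact_force: [-0.1, 0.6, -2.8]
finger_gap: 0.0559
```

Run:
```python
from h import *
s,im=snap('wrist','w2.png'); np.save('w2.npy',np.r_[s['position'],s['eef_rot']]); print(s['time_s'],s['position'],yaw(s),Rq(s['eef_rot']).round(3))
```

```text
5.7 [ 0.53991202 -0.17251361  0.22426755] 4.586699130908892 [[ 0.005 -0.08   0.997]
 [ 0.006  0.997  0.08 ]
 [-1.     0.006  0.005]]
```

View pics/w2.png

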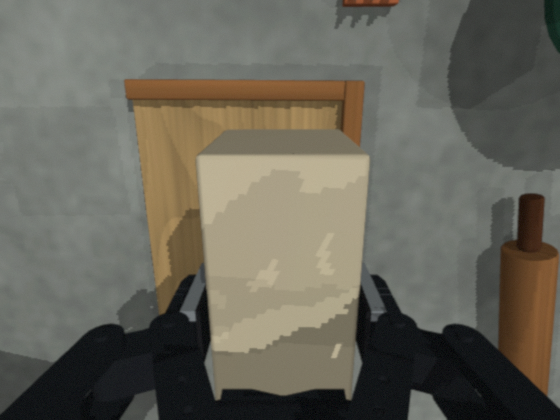

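Run:
```python
from h import *
s=load('w2.npy'); c=cam('wrist',s); p=s['position']; M=Rq(s['eef_rot'])
T={n:ray(c,*q,.026)[:2] for n,q in dict(o1=(126,81),oc=(364,80),i1=(135,100),ic=(344,100),l2=(362,140),li=(342.5,128)).items()}
for n in T: print(n,T[n].round(4))
print(ang(T['o1'],T['oc']),ang(T['i1'],T['ic']),ang(T['oc'],T['l2']))
zt=p[2]-.034+.064
B=np.array([ray(c,*q,zt)[:2] for q in((201,155),(368,154),(355,393),(213,395))]); print('btop',B.round(4),ang(B[0],B[1]),ang(B[1],B[2]),ang(B[0],B[3]))
E2=np.array([ray(c,*q,zt-.064)[:2] for q in((228,130),(337,130))]);print('bbot',E2.round(4),ang(*E2))
# in tool frame
for q in (*B,*E2): print((M.T@(np.r_[q,p[2]]-p))[1:].round(4))
```

```text
o1 [ 0.3924 -0.0991]
oc [ 0.6083 -0.0809]
i1 [ 0.3996 -0.1152]
ic [ 0.5925 -0.0997]
l2 [ 0.6147 -0.135 ]
li [ 0.5945 -0.1252]
(np.float64(0.2167), np.float64(4.82)) (np.float64(0.1935), np.float64(4.58)) (np.float64(0.0545), np.float64(-83.25))
btop [[ 0.5094 -0.1142]
 [ 0.5633 -0.1095]
 [ 0.5735 -0.2087]
 [ 0.515  -0.2142]] (np.float64(0.0541), np.float64(4.9)) (np.float64(0.0997), np.float64(-84.12)) (np.float64(0.1002), np.float64(-86.78))
bbot [[ 0.509  -0.114 ]
 [ 0.5627 -0.1097]] (np.float64(0.0539), np.float64(4.57))
[ 0.0606 -0.0258]
[0.0609 0.0283]
[-0.0387  0.0306]
[-0.0396 -0.0282]
[ 0.0608 -0.0262]
[0.0608 0.0278]
```

{"op": "drive_tool", "data": {"xyz": [[0.2, 0.0, 0.1], [0.4, 0, 0.1], [0.6, 0, 0.1], [0.75, 0, 0.1], [0.82, 0, 0.1], [0.86, 0, 0.1], [0.86, 0, 0.1], [0.86, 0, 0.1]], "spin": [0, 0, 0, 0, 0, 0, 0, 0]}}

```text
time_s: 6.42
position: [0.5617, -0.1705, 0.0541]
eef_rot: [0.709, -0.027, 0.704, 0.031]
contact_force: [-0.0, 0.4, -2.0]
finger_gap: 0.0561
```

Run:
```python
from h import *
s=ctrl.state(); print(s['position'],yaw(s),s['contact_force'],Rq(s['eef_rot']).round(3))
print(go([.5686,-.1629,.0475],4.75),go([.5686,-.1629,.0455],4.75))
```

```text
[ 0.56173655 -0.17048318  0.05408414] 4.630099377994494 [-0.03469203  0.44028789 -2.02877089] [[ 0.007 -0.081  0.997]
 [ 0.006  0.997  0.081]
 [-1.     0.005  0.007]]
(array([0.0334, 0.0348, 0.037 ]), np.float64(-0.0013)) (array([0.0434, 0.0348, 0.0369]), np.float64(-0.0013))
```

{"op": "drive_tool", "data": {"xyz": [[0.03, 0, 0], [0.035, 0.01, 0], [0.035, 0.025, 0.01], [0.035, 0.035, 0.02], [0.035, 0.045, 0.03], [0.035, 0.05, 0.04], [0.035, 0.05, 0.05], [0.035, 0.05, 0.055], [0.035, 0.05, 0.055]], "spin": [0, 0, 0, 0, 0, 0, 0, 0, 0]}}

```text
time_s: 7.17
position: [0.5684, -0.1635, 0.0474]
eef_rot: [0.707, -0.026, 0.706, 0.028]
contact_force: [-14.6, -9.7, 6.9]
finger_gap: 0.0558
```

Run:
```python
from h import *
s=ctrl.state(); print(s['position'],yaw(s),s['contact_force'],Rq(s['eef_rot']).round(3))
print(go([.5686,-.1629,.0475],4.75))
```

```text
[ 0.56840235 -0.16346496  0.04735366] 4.373472354672362 [-14.6098379   -9.68720132   6.88645891] [[ 0.001 -0.076  0.997]
 [ 0.003  0.997  0.076]
 [-1.     0.003  0.001]]
(array([-0.0007,  0.0027,  0.0012]), np.float64(-0.0042))
```

{"op": "drive_tool", "data": {"xyz": [[0.01, 0.015, 0.02], [0.015, 0.015, 0.02], [0.015, 0.015, 0.02]], "spin": [0, 0, 0]}}

```text
time_s: 7.42
position: [0.5686, -0.1634, 0.0461]
eef_rot: [0.705, -0.025, 0.708, 0.026]
contact_force: [-24.8, -4.0, 27.7]
finger_gap: 0.0559
```

{"op": "drive_tool", "data": {"xyz": [[0, 0, 0], [0, 0, 0], [0, 0, 0], [0, 0, 0], [0, 0, 0], [0, 0, 0]], "spin": [0, 0, 0, 0, 0, 0], "claw": 85}}

```text
time_s: 7.92
position: [0.5689, -0.163, 0.0461]
eef_rot: [0.705, -0.025, 0.708, 0.027]
contact_force: [-0.5, 0.3, 0.4]
finger_gap: 0.0851
```

{"op": "drive_tool", "data": {"xyz": [[-0.1, 0, 0], [-0.3, 0, 0], [-0.5, 0, 0], [-0.7, 0, 0], [-0.9, -0.1, 0], [-0.9, -0.2, 0], [-0.9, -0.2, 0], [-0.9, -0.2, 0]], "spin": [0, 0, 0, 0, 0, 0, 0, 0]}}

```text
time_s: 8.58
position: [0.5726, -0.2043, 0.2263]
eef_rot: [0.705, -0.025, 0.708, 0.026]
contact_force: [0.6, 0.4, -0.4]
finger_gap: 0.0853
```

Run:
```python
from h import *
s,im=snap('wrist','w3.png'); np.save('w3.npy',np.r_[s['position'],s['eef_rot']]); print(s['time_s'],s['position'],yaw(s),Rq(s['eef_rot']).round(3))
```

```text
8.5833 [ 0.57260533 -0.20427689  0.22633436] 4.099233427049763 [[-0.004 -0.071  0.997]
 [ 0.002  0.997  0.071]
 [-1.     0.002 -0.004]]
```

View pics/w3.png

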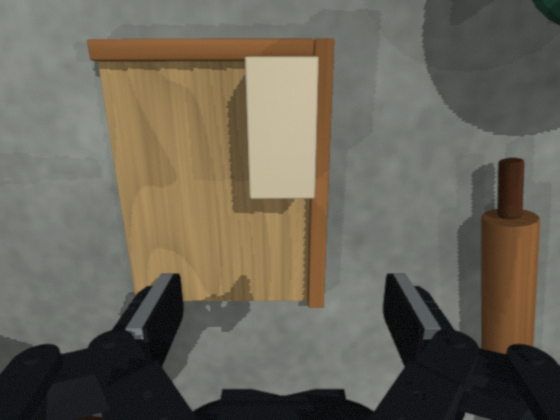

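Run:
```python
from h import *
s=load('w3.npy'); c=cam('wrist',s)
B=np.array([ray(c,*q,.076)[:2] for q in((246,57),(319,57),(315,198),(249,198))]); print(B.round(4),B.mean(0),ang(B[0],B[1]),ang(B[3],B[0]),ang(B[2],B[1]))
T={n:ray(c,*q,.026)[:2] for n,q in dict(o1=(89,40),oc=(334,39),i1=(97,60),l2=(324,307),li=(308,307)).items()}
for n in T: print(n,T[n].round(4))
print(ang(T['o1'],T['oc']),ang(T['l2'],T['oc']))
print(go([.43,.35,.25],None))
```

```text
[[ 0.5372 -0.1051]
 [ 0.593  -0.1011]
 [ 0.6014 -0.2144]
 [ 0.5441 -0.2186]] [ 0.56894522 -0.15981074] (np.float64(0.056), np.float64(4.08)) (np.float64(0.1137), np.float64(93.5)) (np.float64(0.1136), np.float64(94.23))
o1 [ 0.3924 -0.0983]
oc [ 0.6089 -0.0821]
i1 [ 0.3978 -0.1144]
l2 [ 0.6304 -0.359 ]
li [ 0.6122 -0.3604]
(np.float64(0.2172), np.float64(4.28)) (np.float64(0.2778), np.float64(94.42))
(array([-0.1123,  2.8096, -0.5096]), 0)
```

{"op": "drive_tool", "data": {"xyz": [[-0.04, 0.95, -0.16], [-0.04, 0.95, -0.16], [-0.04, 0.95, -0.16], [-0.04, 0.95, -0.16], [-0.04, 0.95, -0.16], [-0.04, 0.95, -0.16]], "spin": [0, 0, 0, 0, 0, 0]}}

```text
time_s: 9.13
position: [0.5255, -0.0075, 0.2333]
eef_rot: [0.704, -0.028, 0.709, 0.031]
contact_force: [0.1, 0.6, 0.2]
finger_gap: 0.0849
```

{"op": "drive_tool", "data": {"xyz": [[-0.04, 0.95, -0.16], [-0.04, 0.95, -0.16], [-0.04, 0.95, -0.16], [-0.04, 0.95, -0.16], [-0.04, 0.95, -0.16], [-0.04, 0.95, -0.16]], "spin": [0, 0, 0, 0, 0, 0]}}

```text
time_s: 9.63
position: [0.4744, 0.1876, 0.2417]
eef_rot: [0.703, -0.031, 0.709, 0.036]
contact_force: [-0.5, 1.0, -0.5]
finger_gap: 0.0851
```

{"op": "drive_tool", "data": {"xyz": [[-0.04, 0.66, -0.16], [-0.04, 0.66, -0.16], [-0.04, 0.66, -0.16], [-0.04, 0.66, -0.16], [-0.04, 0.66, -0.16], [-0.04, 0.66, -0.16], [-0.04, 0.66, -0.16]], "spin": [0, 0, 0, 0, 0, 0, 0]}}

```text
time_s: 10.22
position: [0.4301, 0.315, 0.2502]
eef_rot: [0.703, -0.032, 0.71, 0.035]
contact_force: [0.6, -0.5, -0.6]
finger_gap: 0.0849
```

Run:
```python
from h import *
s,im=snap('wrist','w4.png'); np.save('w4.npy',np.r_[s['position'],s['eef_rot']]); print(s['time_s'],s['position'],yaw(s),Rq(s['eef_rot']).round(3),s['joint_pos'].round(2))
```

```text
10.2167 [0.43008448 0.31503727 0.2502339 ] 5.4490036346466715 [[-0.01  -0.095  0.995]
 [ 0.005  0.995  0.095]
 [-1.     0.006 -0.009]] [-1.13  0.12  0.46  1.69 -0.06  1.35 -0.56]
```

View pics/w4.png

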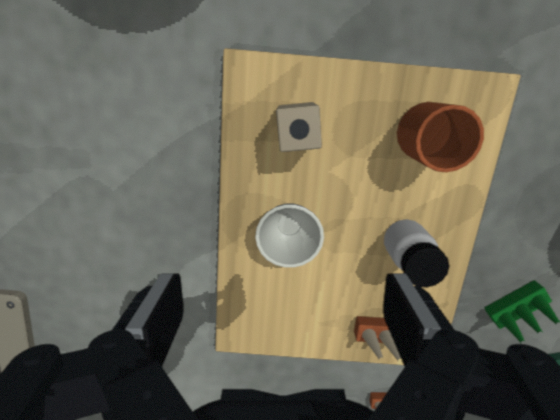

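Run:
```python
from h import *
s=load('w4.npy'); c=cam('wrist',s)
P=np.array([ray(c,*q,.076)[:2] for q in((277,107),(319,103),(323,149),(281,152))]); print(P.round(4),P.mean(0),[ang(P[i],P[(i+1)%4]) for i in range(4)],'dot',ray(c,299,129,.076))
print('beaker',ray(c,448,138,.077),ray(c,414,138,.077),ray(c,484,138,.077),ray(c,448,104,.077),ray(c,448,172,.077))
print('bowl',ray(c,290,236,.054),'jar',ray(c,425,265,.087))
for t in P.mean(0),: print(go([*t,.05],4.4),go([*t,.05],0))
```

```text
[[0.4179 0.3777]
 [0.4537 0.3844]
 [0.4624 0.3453]
 [0.4251 0.3389]] [0.4397638  0.36158292] [(np.float64(0.0364), np.float64(10.74)), (np.float64(0.0401), np.float64(-77.55)), (np.float64(0.0378), np.float64(-170.33)), (np.float64(0.0394), np.float64(100.41))] dot [0.4389661  0.36081562 0.076     ]
beaker [0.57071822 0.36580961 0.077     ] [0.5409457 0.3629212 0.077    ] [0.60217453 0.36886136 0.077     ] [0.56370973 0.39422425 0.077     ] [0.57816318 0.33562538 0.077     ]
bowl [0.44265821 0.24804792 0.054     ] jar [0.57359854 0.24521357 0.087     ]
(array([1.0029, 0.2234, 0.0776]), np.float64(0.0109)) (array([1.0029, 0.2234, 0.0776]), np.float64(0.0598))
```

{"op": "drive_tool", "data": {"xyz": [[0.3, 0.22, 0.077], [0.75, 0.22, 0.077], [0.75, 0.22, 0.077], [0.75, 0.22, 0.077], [0.75, 0.22, 0.077], [0.75, 0.22, 0.077], [0.75, 0.22, 0.077]], "spin": [-0.06, -0.06, -0.06, -0.06, -0.06, -0.06, -0.06]}}

```text
time_s: 10.85
position: [0.4416, 0.3602, 0.1028]
eef_rot: [0.702, -0.063, 0.707, 0.068]
contact_force: [0.3, 0.1, 0.6]
finger_gap: 0.0849
```

Run:
```python
from h import *
s=ctrl.state(); print(s['position'],yaw(s),go([.4395,.361,.046],10.8))
```

```text
[0.44162935 0.36024528 0.10284978] 10.69259615054827 (array([ 0.2843,  0.0035, -0.008 ]), np.float64(-0.0012))
```

{"op": "drive_tool", "data": {"xyz": [[0.1, 0, -0.008], [0.2, 0, -0.008], [0.29, 0, -0.008], [0.29, 0, -0.008], [0.29, 0, -0.008]], "spin": [0, 0, 0, 0, 0]}}

```text
time_s: 11.27
position: [0.4406, 0.3605, 0.0469]
eef_rot: [0.702, -0.063, 0.706, 0.069]
contact_force: [-1.1, 0.1, 0.2]
finger_gap: 0.0848
```

{"op": "drive_tool", "data": {"xyz": [[0, 0, 0], [0, 0, 0], [0, 0, 0], [0, 0, 0], [0, 0, 0], [0, 0, 0], [0, 0, 0], [0, 0, 0], [0, 0, 0]], "spin": [0, 0, 0, 0, 0, 0, 0, 0, 0], "claw": 15}}

```text
time_s: 12.02
position: [0.441, 0.361, 0.0482]
eef_rot: [0.702, -0.062, 0.706, 0.069]
contact_force: [-1.7, -1.5, 7.6]
finger_gap: 0.037
```

{"op": "drive_tool", "data": {"xyz": [[-0.2, 0, 0], [-0.4, 0, 0], [-0.6, 0, 0], [-0.85, 0, 0], [-0.85, 0, 0], [-0.85, 0, 0]], "spin": [0, 0, 0, 0, 0, 0]}}

```text
time_s: 12.52
position: [0.4433, 0.3604, 0.2218]
eef_rot: [0.704, -0.061, 0.704, 0.071]
contact_force: [0.4, 0.8, -1.4]
finger_gap: 0.0368
```

Run:
```python
from h import *
s=ctrl.state(); print(s['position'],yaw(s),Rq(s['eef_rot']).round(3))
e=np.radians(4.4);e1=np.array([np.cos(e),np.sin(e)]);e2=np.array([-e1[1],e1[0]])
C=np.array([.5924,-.1008]); t=C-.019*e1-.134*e2; print(t, t-.01*e1-.02*e2)
print(go([*(t-.01*e1-.02*e2),.23],4.4))
```

```text
[0.44334265 0.36039055 0.22184552] 10.6409494614714 [[-0.001 -0.185  0.983]
 [ 0.014  0.983  0.185]
 [-1.     0.014  0.001]]
[ 0.58373635 -0.23586273] [ 0.5753002  -0.25657098]
(array([-0.0851, -3.1527,  0.0789]), np.float64(0.0693))
```

{"op": "drive_tool", "data": {"xyz": [[-0.03, -0.95, 0.02], [-0.03, -0.95, 0.02], [-0.03, -0.95, 0.02], [-0.03, -0.95, 0.02], [-0.03, -0.95, 0.02], [-0.03, -0.95, 0.02]], "spin": [0, 0, 0, 0, 0, 0]}}

```text
time_s: 13.02
position: [0.4831, 0.1677, 0.2239]
eef_rot: [0.704, -0.058, 0.705, 0.067]
contact_force: [-0.6, -0.2, -1.9]
finger_gap: 0.037
```

{"op": "drive_tool", "data": {"xyz": [[-0.03, -0.95, 0.02], [-0.03, -0.95, 0.02], [-0.03, -0.95, 0.02], [-0.03, -0.95, 0.02], [-0.03, -0.95, 0.02], [-0.03, -0.95, 0.02]], "spin": [0, 0, 0, 0, 0, 0]}}

```text
time_s: 13.52
position: [0.5202, -0.0258, 0.2263]
eef_rot: [0.704, -0.056, 0.706, 0.063]
contact_force: [0.0, -0.3, -1.1]
finger_gap: 0.037
```

{"op": "drive_tool", "data": {"xyz": [[-0.03, -0.95, 0.02], [-0.03, -0.95, 0.02], [-0.03, -0.95, 0.02], [-0.03, -0.95, 0.02], [-0.03, -0.95, 0.02], [-0.03, -0.95, 0.02]], "spin": [0, 0, 0, 0, 0, 0]}}

```text
time_s: 14.02
position: [0.5544, -0.2194, 0.2287]
eef_rot: [0.703, -0.055, 0.707, 0.059]
contact_force: [-0.5, 0.0, -1.1]
finger_gap: 0.0369
```

Run:
```python
from h import *
s=ctrl.state(); print(s['position'],yaw(s),Rq(s['eef_rot']).round(3))
print(go([.575,-.257,.15],4.4))
```

```text
[ 0.55439149 -0.21938736  0.22867609] 9.213826087798408 [[-0.006 -0.16   0.987]
 [ 0.005  0.987  0.16 ]
 [-1.     0.006 -0.005]]
(array([ 0.3917, -0.2047,  0.0737]), np.float64(0.0535))
```

{"op": "drive_tool", "data": {"xyz": [[0, -0.205, 0.074], [0.1, -0.205, 0.074], [0.3, -0.205, 0.074], [0.4, -0.205, 0.074], [0.4, -0.205, 0.074], [0.4, -0.205, 0.074], [0.4, -0.205, 0.074]], "spin": [0.0535, 0.0535, 0.0535, 0.0535, 0.0535, 0.0535, 0.0535]}}

```text
time_s: 14.6
position: [0.5755, -0.257, 0.1492]
eef_rot: [0.705, -0.025, 0.709, 0.029]
contact_force: [0.3, -1.3, 0.4]
finger_gap: 0.0374
```

Run:
```python
from h import *
s,im=snap('wrist','w5.png'); np.save('w5.npy',np.r_[s['position'],s['eef_rot']]); print(s['time_s'],s['position'],yaw(s),Rq(s['eef_rot']).round(3))
print(go([.5753,-.2566,.0495],4.4))
```

```text
14.6 [ 0.57548018 -0.25703834  0.14921556] 4.415298947857025 [[-0.006 -0.077  0.997]
 [ 0.005  0.997  0.077]
 [-1.     0.005 -0.005]]
(array([ 5.017e-01,  7.000e-04, -2.000e-04]), np.float64(0.0002))
```

View pics/w5.png

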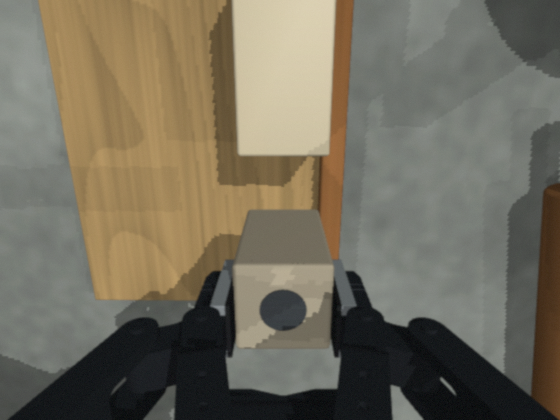

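{"op": "drive_tool", "data": {"xyz": [[0.2, 0, 0], [0.35, 0, 0], [0.45, 0, 0], [0.5, 0, 0], [0.5, 0, 0], [0.5, 0, 0]], "spin": [0, 0, 0, 0, 0, 0]}}

```text
time_s: 15.15
position: [0.5762, -0.2572, 0.0513]
eef_rot: [0.706, -0.026, 0.707, 0.029]
contact_force: [1.2, 0.4, -2.0]
finger_gap: 0.0369
```

{"op": "drive_tool", "data": {"xyz": [[0, 0.04, 0], [0, 0.08, 0.01], [0, 0.1, 0.03], [0, 0.105, 0.05], [0, 0.11, 0.06], [0, 0.11, 0.065], [0, 0.11, 0.065]], "spin": [0, 0, 0, 0, 0, 0, 0]}}

```text
time_s: 15.73
position: [0.5834, -0.236, 0.0515]
eef_rot: [0.703, -0.025, 0.71, 0.028]
contact_force: [-18.4, -3.6, 10.3]
finger_gap: 0.0373
```

Run:
```python
from h import *
s=ctrl.state(); print(s['position'],yaw(s),s['contact_force'],Rq(s['eef_rot']).round(3))
print(go([.5837,-.2359,.048],4.4))
```

```text
[ 0.58337192 -0.23599751  0.05147716] 4.282059822044919 [-18.44808759  -3.6318632   10.34153511] [[-0.01  -0.075  0.997]
 [ 0.003  0.997  0.075]
 [-1.     0.004 -0.01 ]]
(array([0.0174, 0.0003, 0.0018]), np.float64(-0.0013))
```

{"op": "drive_tool", "data": {"xyz": [[0.008, 0.012, 0.005], [0.015, 0.012, 0.005], [0.02, 0.012, 0.005], [0.02, 0.012, 0.005]], "spin": [0, 0, 0, 0]}}

```text
time_s: 16.07
position: [0.5832, -0.2361, 0.0486]
eef_rot: [0.703, -0.026, 0.71, 0.026]
contact_force: [-5.3, -8.1, 3.8]
finger_gap: 0.0371
```

Run:
```python
from h import *
s=ctrl.state(); print(s['position'],yaw(s),s['contact_force'],Rq(s['eef_rot']).round(3))
print(go([.5837,-.2359,.048],4.4))
```

```text
[ 0.58324085 -0.23607367  0.0486032 ] 4.182197665125486 [-5.34554919 -8.09442349  3.76259067] [[-0.011 -0.073  0.997]
 [ 0.     0.997  0.073]
 [-1.     0.001 -0.011]]
(array([0.003 , 0.0007, 0.0024]), np.float64(-0.0024))
```

{"op": "drive_tool", "data": {"xyz": [[0.006, 0.012, 0.015], [0.006, 0.012, 0.015], [0.006, 0.012, 0.015]], "spin": [0, 0, 0]}}

```text
time_s: 16.32
position: [0.5834, -0.2361, 0.0483]
eef_rot: [0.701, -0.026, 0.712, 0.024]
contact_force: [-13.1, -7.7, 7.7]
finger_gap: 0.0372
```

{"op": "drive_tool", "data": {"xyz": [[0, 0, 0], [0, 0, 0], [0, 0, 0], [0, 0, 0], [0, 0, 0], [0, 0, 0]], "spin": [0, 0, 0, 0, 0, 0], "claw": 75}}

```text
time_s: 16.82
position: [0.5837, -0.2356, 0.0483]
eef_rot: [0.701, -0.026, 0.712, 0.025]
contact_force: [0.1, 0.2, 0.6]
finger_gap: 0.0751
```

{"op": "drive_tool", "data": {"xyz": [[-0.1, 0, 0], [-0.3, 0, 0], [-0.5, 0, 0], [-0.7, 0, 0], [-0.9, -0.05, 0], [-0.9, -0.1, 0], [-0.9, -0.1, 0]], "spin": [0, 0, 0, 0, 0, 0, 0]}}

```text
time_s: 17.4
position: [0.5883, -0.2578, 0.2309]
eef_rot: [0.703, -0.026, 0.71, 0.023]
contact_force: [-0.9, -0.7, -0.7]
finger_gap: 0.0752
```

Run:
```python
from h import *
s,im=snap('wrist','w6.png'); np.save('w6.npy',np.r_[s['position'],s['eef_rot']]); print(s['time_s'],s['position'],yaw(s),Rq(s['eef_rot']).round(3))
```

```text
17.4 [ 0.58830899 -0.2577793   0.23090312] 3.977251000313088 [[-0.01  -0.069  0.998]
 [-0.004  0.998  0.069]
 [-1.    -0.004 -0.01 ]]
```

View pics/w6.png

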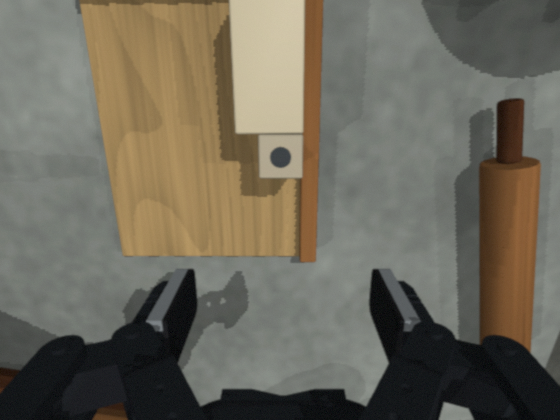

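{"op": "drive_tool", "data": {"xyz": [[-0.05, 0.98, 0.05], [-0.05, 0.98, 0.05], [-0.05, 0.98, 0.05], [-0.05, 0.98, 0.05], [-0.05, 0.98, 0.05], [-0.05, 0.98, 0.05]], "spin": [0, 0, 0, 0, 0, 0], "claw": 85}}

```text
time_s: 17.95
position: [0.5841, -0.0506, 0.2364]
eef_rot: [0.701, -0.028, 0.712, 0.029]
contact_force: [0.4, 0.3, -0.4]
finger_gap: 0.0845
```

{"op": "drive_tool", "data": {"xyz": [[0, 0.98, 0.05], [0, 0.98, 0.05], [0, 0.98, 0.05], [0, 0.98, 0.05], [0, 0.98, 0.05], [0, 0.98, 0.05]], "spin": [0, 0, 0, 0, 0, 0]}}

```text
time_s: 18.45
position: [0.5758, 0.1566, 0.2339]
eef_rot: [0.699, -0.032, 0.713, 0.034]
contact_force: [-0.2, 1.2, -0.6]
finger_gap: 0.0851
```

{"op": "drive_tool", "data": {"xyz": [[0, 0.9, 0.05], [0, 0.9, 0.05], [0, 0.9, 0.05], [0, 0.9, 0.05], [0, 0.9, 0.05], [0, 0.9, 0.05], [0, 0.9, 0.05]], "spin": [0, 0, 0, 0, 0, 0, 0]}}

```text
time_s: 19.03
position: [0.5675, 0.3387, 0.2321]
eef_rot: [0.698, -0.034, 0.714, 0.035]
contact_force: [0.7, -0.9, -0.7]
finger_gap: 0.0852
```

Run:
```python
from h import *
s,im=snap('wrist','w7.png'); np.save('w7.npy',np.r_[s['position'],s['eef_rot']]); print(s['time_s'],s['position'],yaw(s),Rq(s['eef_rot']).round(3),s['joint_pos'].round(2))
c=cam('wrist',s)
# predicted rim outlines
hsv=cv2.cvtColor(im,cv2.COLOR_RGB2HSV); m=((hsv[...,0]<12)&(hsv[...,1]>130)).astype(np.uint8)
n,l,st,ce=cv2.connectedComponentsWithStats(m)
for i in range(1,n):
    if st[i,4]>150: print(st[i],ce[i].round(1))
print(go([.5715,.363,.1],None))
```

```text
19.0333 [0.56747131 0.33870376 0.23206861] 5.562405423729573 [[-0.023 -0.097  0.995]
 [-0.     0.995  0.097]
 [-1.     0.002 -0.023]] [-1.08  0.49  0.69  1.37 -0.32  1.42 -0.29]
[ 261  114   69   74 3879] [294.7 151. ]
[245 332  58  28 899] [273.2 342. ]
(array([0.6631, 0.1285, 0.0426]), 0)
```

View pics/w7.png

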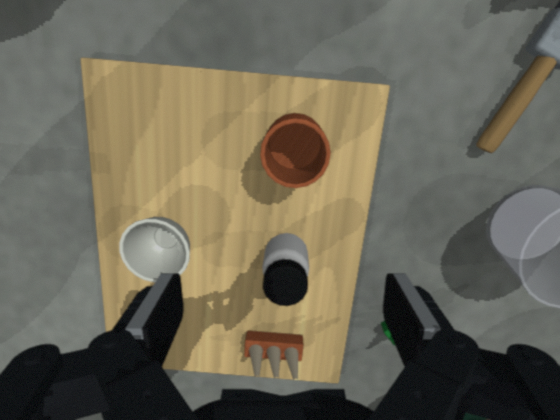

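Run:
```python
from h import *
s=load('w7.npy'); c=cam('wrist',s)
for q in ((296,151.5),(262,151),(330,151),(296,116),(296,187)): print(ray(c,*q,.077).round(4))
b=ray(c,296,151.5,.077); print(go([b[0],b[1],.10],None))
print('cone bar', ray(c,247,333,.032),ray(c,302,336,.032), 'bar front bottom?',ray(c,245,357,.012))
print(proj(c,[.569,.116,.022]))
```

```text
[0.5729 0.3671 0.077 ]
[0.5442 0.3646 0.077 ]
[0.6014 0.3704 0.077 ]
[0.5697 0.3962 0.077 ]
[0.5763 0.336  0.077 ]
(array([0.663 , 0.1481, 0.0516]), 0)
cone bar [0.54051521 0.1403368  0.032     ] [0.6049333  0.14363156 0.032     ] bar front bottom? [0.53900731 0.08684392 0.012     ]
(np.float64(269.92743710010893), np.float64(346.2040165727699))
```

{"op": "drive_tool", "data": {"xyz": [[0.1, 0.145, 0.05], [0.3, 0.145, 0.05], [0.5, 0.145, 0.05], [0.65, 0.145, 0.05], [0.65, 0.145, 0.05], [0.65, 0.145, 0.05], [0.65, 0.145, 0.05]], "spin": [0, 0, 0, 0, 0, 0, 0]}}

```text
time_s: 19.67
position: [0.5741, 0.3658, 0.105]
eef_rot: [0.699, -0.032, 0.713, 0.033]
contact_force: [-0.5, 0.8, 0.4]
finger_gap: 0.0854
```

Run:
```python
from h import *
s=ctrl.state(); print(s['position'],yaw(s),Rq(s['eef_rot']).round(3),go([.573,.366,.046],None))
```

```text
[0.57410764 0.36582662 0.10501504] 5.317444276208821 [[-0.02  -0.093  0.996]
 [ 0.001  0.996  0.093]
 [-1.     0.003 -0.019]] (array([0.2951, 0.0005, 0.0003]), 0)
```

{"op": "drive_tool", "data": {"xyz": [[0.1, 0, 0], [0.2, 0, 0], [0.295, 0, 0], [0.295, 0, 0], [0.295, 0, 0], [0.295, 0, 0]], "spin": [0, 0, 0, 0, 0, 0]}}

```text
time_s: 20.17
position: [0.5744, 0.3663, 0.0488]
eef_rot: [0.7, -0.031, 0.712, 0.034]
contact_force: [0.6, -0.4, -0.4]
finger_gap: 0.085
```

{"op": "drive_tool", "data": {"xyz": [[0, 0, 0], [0, 0, 0], [0, 0, 0], [0, 0, 0], [0, 0, 0], [0, 0, 0], [0, 0, 0], [0, 0, 0]], "spin": [0, 0, 0, 0, 0, 0, 0, 0], "claw": 40}}

```text
time_s: 20.83
position: [0.5755, 0.3669, 0.0516]
eef_rot: [0.701, -0.031, 0.711, 0.035]
contact_force: [-3.4, -1.8, 13.6]
finger_gap: 0.0591
```

{"op": "drive_tool", "data": {"xyz": [[-0.2, 0, 0], [-0.4, 0, 0], [-0.6, 0, 0], [-0.9, 0, 0], [-0.9, 0, 0], [-0.9, 0, 0], [-0.9, 0, 0]], "spin": [0, 0, 0, 0, 0, 0, 0]}}

```text
time_s: 21.42
position: [0.5787, 0.366, 0.2331]
eef_rot: [0.702, -0.03, 0.711, 0.035]
contact_force: [-0.5, -0.6, -1.3]
finger_gap: 0.0589
```

Run:
```python
from h import *
s=ctrl.state(); print(s['position'],yaw(s),Rq(s['eef_rot']).round(3))
e=np.radians(4.4);e1=np.array([np.cos(e),np.sin(e)]);e2=np.array([-e1[1],e1[0]])
C=np.array([.5924,-.1008]); t=C-.087*e1-.03*e2; print(t, t-.012*e1-.012*e2)
print(go([*(t-.012*e1-.012*e2),.22],-85.6))
```

```text
[0.57865269 0.36602523 0.23305075] 5.289695378280768 [[-0.013 -0.092  0.996]
 [ 0.007  0.996  0.092]
 [-1.     0.008 -0.012]]
[ 0.50795798 -0.13738614] [ 0.49691398 -0.1502714 ]
(array([ 0.0525, -2.5333, -0.6441]), np.float64(-0.9901))
```

{"op": "drive_tool", "data": {"xyz": [[0, -0.9, -0.21], [0, -0.9, -0.21], [0, -0.9, -0.21], [0, -0.9, -0.21], [0, -0.9, -0.21], [0, -0.9, -0.21], [0, -0.9, -0.21]], "spin": [0, 0, 0, 0, 0, 0, 0]}}

```text
time_s: 22.0
position: [0.5528, 0.1819, 0.2312]
eef_rot: [0.701, -0.029, 0.711, 0.035]
contact_force: [1.1, 1.1, -0.5]
finger_gap: 0.0593
```

{"op": "drive_tool", "data": {"xyz": [[0, -0.85, -0.21], [0, -0.85, -0.21], [0, -0.85, -0.21], [0, -0.85, -0.21], [0, -0.85, -0.21], [0, -0.85, -0.21], [0, -0.85, -0.21]], "spin": [0, 0, 0, 0, 0, 0, 0]}}

```text
time_s: 22.58
position: [0.5263, 0.0098, 0.2299]
eef_rot: [0.701, -0.029, 0.711, 0.035]
contact_force: [-0.1, 0.8, -0.7]
finger_gap: 0.0587
```

{"op": "drive_tool", "data": {"xyz": [[0, -0.78, -0.22], [0, -0.78, -0.22], [0, -0.78, -0.22], [0, -0.78, -0.22], [0, -0.78, -0.22], [0, -0.78, -0.22], [0, -0.78, -0.22], [0, -0.78, -0.22], [0, -0.78, -0.22], [0, -0.78, -0.22]], "spin": [0.7, 0.7, 0.7, 0.7, 0.7, 0.7, 0.7, 0.7, 0.7, 0.7]}}

```text
time_s: 23.42
position: [0.4977, -0.1471, 0.2288]
eef_rot: [0.613, 0.341, 0.625, -0.343]
contact_force: [0.3, 0.4, -0.4]
finger_gap: 0.0589
```

{"op": "drive_tool", "data": {"xyz": [[0, 0, 0], [0, 0, 0], [0, 0, 0], [0, 0, 0], [0, 0, 0], [0, 0, 0]], "spin": [0.31, 0.31, 0.31, 0.31, 0.31, 0.31]}}

```text
time_s: 23.92
position: [0.4982, -0.1458, 0.2285]
eef_rot: [0.515, 0.477, 0.526, -0.481]
contact_force: [-0.3, 0.5, -1.7]
finger_gap: 0.0587
```

Run:
```python
from h import *
s=ctrl.state(); print(s['position'],yaw(s),Rq(s['eef_rot']).round(3),s['joint_pos'].round(2))
print(go([.4969,-.1503,.14],-85.6))
```

```text
[ 0.49822506 -0.14581962  0.22853017] -85.28640389773089 [[-0.016  0.996  0.082]
 [ 0.006  0.082 -0.997]
 [-1.    -0.016 -0.007]] [-0.86  0.2   1.21  1.77 -0.19  1.32 -1.1 ]
(array([ 0.4426, -0.0015,  0.0248]), np.float64(0.0035))
```

{"op": "drive_tool", "data": {"xyz": [[0.2, 0.006, 0.028], [0.4, 0.006, 0.028], [0.6, 0.006, 0.028], [0.75, 0.006, 0.028], [0.84, 0.006, 0.028], [0.87, 0.006, 0.028], [0.87, 0.006, 0.028], [0.87, 0.006, 0.028]], "spin": [0.003, 0.003, 0.003, 0.003, 0.003, 0.003, 0.003, 0.003]}}

```text
time_s: 24.58
position: [0.4975, -0.1502, 0.0549]
eef_rot: [0.515, 0.477, 0.525, -0.482]
contact_force: [-0.0, -0.4, -1.3]
finger_gap: 0.0587
```

Run:
```python
from h import *
s=ctrl.state(); print(s['position'],yaw(s),Rq(s['eef_rot']).round(3),s['joint_pos'].round(2),s['contact_force'])
print(go([.508,-.1374,.0525],-85.6))
```

```text
[ 0.49754693 -0.15024866  0.05488181] -85.32802710304149 [[-0.016  0.997  0.081]
 [ 0.005  0.082 -0.997]
 [-1.    -0.015 -0.007]] [-0.63  0.46  1.01  1.95 -0.46  1.   -0.89] [-0.00436066 -0.42552718 -1.27894227]
(array([ 0.0114,  0.0575, -0.0597]), np.float64(0.003))
```

{"op": "drive_tool", "data": {"xyz": [[0.01, 0.01, -0.02], [0.012, 0.02, -0.045], [0.012, 0.03, -0.06], [0.012, 0.045, -0.07], [0.012, 0.06, -0.072], [0.012, 0.07, -0.072], [0.012, 0.072, -0.072]], "spin": [0, 0, 0, 0, 0, 0, 0]}}

```text
time_s: 25.17
position: [0.5095, -0.1359, 0.0525]
eef_rot: [0.514, 0.476, 0.526, -0.483]
contact_force: [-9.4, -3.9, 5.3]
finger_gap: 0.0588
```

Run:
```python
from h import *
s=ctrl.state(); print(s['position'],yaw(s),Rq(s['eef_rot']).round(3),s['contact_force'])
print(go([.508,-.1374,.0516],-85.6))
```

```text
[ 0.50951234 -0.13586615  0.05252161] -85.33814698853628 [[-0.018  0.997  0.081]
 [ 0.004  0.081 -0.997]
 [-1.    -0.018 -0.006]] [-9.43868659 -3.92818059  5.25964409]
(array([ 0.0047, -0.0081,  0.0071]), np.float64(0.0029))
```

{"op": "drive_tool", "data": {"xyz": [[0.006, 0.01, -0.012], [0.01, 0.01, -0.012], [0.01, 0.01, -0.012]], "spin": [0, 0, 0]}}

```text
time_s: 25.42
position: [0.5095, -0.1358, 0.0518]
eef_rot: [0.513, 0.475, 0.526, -0.484]
contact_force: [-16.7, -5.6, 24.4]
finger_gap: 0.0584
```

{"op": "drive_tool", "data": {"xyz": [[0, 0, 0], [0, 0, 0], [0, 0, 0], [0, 0, 0], [0, 0, 0], [0, 0, 0]], "spin": [0, 0, 0, 0, 0, 0], "claw": 82}}

```text
time_s: 25.92
position: [0.5097, -0.1355, 0.0517]
eef_rot: [0.513, 0.475, 0.526, -0.484]
contact_force: [-0.5, -0.2, 0.4]
finger_gap: 0.0821
```

{"op": "drive_tool", "data": {"xyz": [[-0.1, 0, 0], [-0.3, 0, 0], [-0.5, 0, 0], [-0.7, 0, 0], [-0.9, -0.2, 0], [-0.9, -0.3, 0], [-0.9, -0.3, 0], [-0.9, -0.3, 0]], "spin": [0, 0, 0, 0, 0, 0, 0, 0]}}

```text
time_s: 26.58
position: [0.4523, -0.1425, 0.2341]
eef_rot: [0.512, 0.479, 0.526, -0.481]
contact_force: [0.0, 0.2, -1.1]
finger_gap: 0.0822
```

Run:
```python
from h import *
s,im=snap('wrist','w8.png'); np.save('w8.npy',np.r_[s['position'],s['eef_rot']]); print(s['time_s'],s['position'],yaw(s),Rq(s['eef_rot']).round(3),s['joint_pos'].round(2))
```

```text
26.5833 [ 0.4523216  -0.1424852   0.23409434] -85.56978621765309 [[-0.017  0.997  0.077]
 [ 0.011  0.077 -0.997]
 [-1.    -0.016 -0.013]] [-1.04 -0.11  1.21  1.87  0.1   1.33 -1.35]
```

View pics/w8.png

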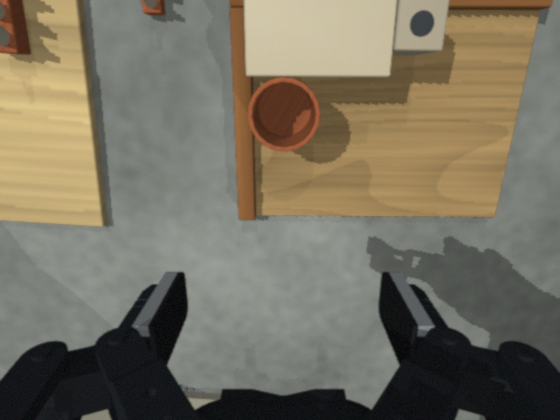

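{"op": "drive_tool", "data": {"xyz": [[-0.03, 0.22, -0.65], [-0.03, 0.22, -0.65], [-0.03, 0.22, -0.65], [-0.03, 0.22, -0.65], [-0.03, 0.22, -0.65], [-0.03, 0.22, -0.65], [-0.03, 0.22, -0.65]], "spin": [0, 0, 0, 0, 0, 0, 0], "claw": 60}}

```text
time_s: 27.22
position: [0.4869, -0.0087, 0.2399]
eef_rot: [0.512, 0.478, 0.526, -0.482]
contact_force: [0.4, 0.1, 0.0]
finger_gap: 0.0599
```

{"op": "drive_tool", "data": {"xyz": [[-0.03, 0.22, -0.63], [-0.03, 0.22, -0.63], [-0.03, 0.22, -0.63], [-0.03, 0.22, -0.63], [-0.03, 0.22, -0.63], [-0.03, 0.22, -0.63], [-0.03, 0.22, -0.63], [-0.03, 0.22, -0.63]], "spin": [0, 0, 0, 0, 0, 0, 0, 0]}}

```text
time_s: 27.88
position: [0.5209, 0.1183, 0.2465]
eef_rot: [0.512, 0.479, 0.526, -0.483]
contact_force: [-0.2, 0.1, -1.0]
finger_gap: 0.06
```

Run:
```python
from h import *
s,im=snap('wrist','w9.png'); np.save('w9.npy',np.r_[s['position'],s['eef_rot']]); print(s['time_s'],s['position'],yaw(s),Rq(s['eef_rot']).round(3),s['joint_pos'].round(2))
```

```text
27.8833 [0.52094541 0.11832173 0.24647566] -85.64308216717093 [[-0.018  0.997  0.076]
 [ 0.009  0.076 -0.997]
 [-1.    -0.018 -0.011]] [-1.19  0.19  1.02  1.71 -0.18  1.35 -1.64]
```

View pics/w9.png

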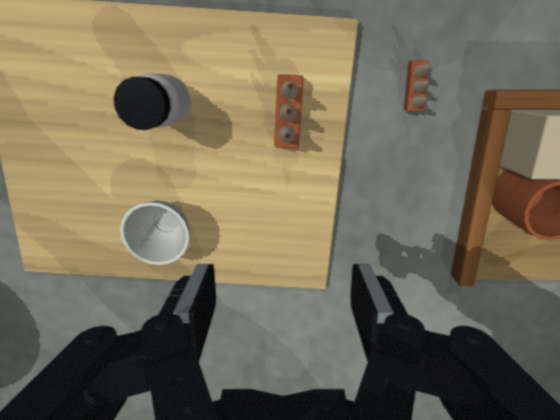

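Run:
```python
from h import *
s=load('w9.npy'); c=cam('wrist',s)
B=np.array([ray(c,*q,.032)[:2] for q in((278,75),(303,76),(300,148),(275,146))]); print(B.round(4),B.mean(0),[ang(B[i],B[(i+1)%4]) for i in range(4)])
print(go([*B.mean(0),.08],-89))
```

```text
[[0.6066 0.1312]
 [0.6075 0.1076]
 [0.5391 0.1041]
 [0.5392 0.1294]] [0.5730936 0.1180464] [(np.float64(0.0236), np.float64(-87.79)), (np.float64(0.0685), np.float64(-177.06)), (np.float64(0.0253), np.float64(89.87)), (np.float64(0.0675), np.float64(1.52))]
(array([0.8276, 0.2745, 0.0321]), np.float64(0.0376))
```

{"op": "drive_tool", "data": {"xyz": [[0.1, 0.27, 0.032], [0.3, 0.272, 0.032], [0.5, 0.272, 0.032], [0.7, 0.272, 0.032], [0.78, 0.272, 0.032], [0.78, 0.272, 0.032], [0.78, 0.272, 0.032], [0.78, 0.272, 0.032]], "spin": [0.023, 0.023, 0.023, 0.023, 0.023, 0.023, 0.023, 0.023]}}

```text
time_s: 28.6
position: [0.5739, 0.1176, 0.0917]
eef_rot: [0.503, 0.489, 0.516, -0.491]
contact_force: [0.1, 0.6, 0.8]
finger_gap: 0.06
```

Run:
```python
from h import *
s=ctrl.state(); print(s['position'],yaw(s),Rq(s['eef_rot']).round(3),go([.573,.118,.0135],-87.7))
```

```text
[0.57393001 0.11763906 0.09169145] -87.71902051136492 [[-0.016  0.999  0.04 ]
 [ 0.01   0.04  -0.999]
 [-1.    -0.015 -0.011]] (array([0.391 , 0.0015, 0.0023]), np.float64(-0.0002))
```

{"op": "drive_tool", "data": {"xyz": [[0.1, 0, 0.002], [0.2, 0, 0.002], [0.3, 0, 0.002], [0.37, 0, 0.002], [0.39, 0, 0.002], [0.39, 0, 0.002], [0.39, 0, 0.002]], "spin": [0, 0, 0, 0, 0, 0, 0]}}

```text
time_s: 29.18
position: [0.5736, 0.1181, 0.0151]
eef_rot: [0.504, 0.489, 0.516, -0.491]
contact_force: [0.1, 0.4, 0.3]
finger_gap: 0.0601
```

{"op": "drive_tool", "data": {"xyz": [[0, 0, 0], [0, 0, 0], [0, 0, 0], [0, 0, 0], [0, 0, 0], [0, 0, 0], [0, 0, 0], [0, 0, 0]], "spin": [0, 0, 0, 0, 0, 0, 0, 0], "claw": 10}}

```text
time_s: 29.85
position: [0.5744, 0.1184, 0.0163]
eef_rot: [0.504, 0.49, 0.516, -0.49]
contact_force: [-1.0, -0.3, 8.5]
finger_gap: 0.0234
```

{"op": "drive_tool", "data": {"xyz": [[-0.2, 0, 0], [-0.4, 0, 0], [-0.6, 0, 0], [-0.85, 0, 0], [-0.85, 0, 0], [-0.85, 0, 0], [-0.85, 0, 0]], "spin": [0, 0, 0, 0, 0, 0, 0]}}

```text
time_s: 30.43
position: [0.5765, 0.1165, 0.1862]
eef_rot: [0.504, 0.49, 0.516, -0.49]
contact_force: [-0.4, 0.0, -3.1]
finger_gap: 0.0237
```

Run:
```python
from h import *
s=ctrl.state(); print(s['position'],yaw(s),Rq(s['eef_rot']).round(3),s['contact_force'],s['joint_pos'].round(2))
print(go([.569,-.16,.2],4.4))
```

```text
[0.57649693 0.11654347 0.18621943] -87.70706215297267 [[-0.012  0.999  0.04 ]
 [ 0.013  0.04  -0.999]
 [-1.    -0.012 -0.013]] [-0.42369335  0.01904493 -3.06203045] [-1.03  0.41  0.98  1.66 -0.37  1.28 -1.51]
(array([-0.0859, -0.0938,  1.3791]), np.float64(0.9766))
```

{"op": "drive_tool", "data": {"xyz": [[-0.04, -0.047, 0.72], [-0.04, -0.047, 0.72], [-0.04, -0.047, 0.72], [-0.04, -0.047, 0.72], [-0.04, -0.047, 0.72], [-0.04, -0.047, 0.72], [-0.04, -0.047, 0.72]], "spin": [0, 0, 0, 0, 0, 0, 0]}}

```text
time_s: 31.02
position: [0.5724, -0.0268, 0.191]
eef_rot: [0.503, 0.489, 0.517, -0.49]
contact_force: [-0.0, 0.3, -0.8]
finger_gap: 0.0234
```

{"op": "drive_tool", "data": {"xyz": [[0, -0.047, 0.66], [0, -0.047, 0.66], [0, -0.047, 0.66], [0, -0.047, 0.66], [0, -0.047, 0.66], [0, -0.047, 0.66], [0, -0.047, 0.66], [0, -0.047, 0.66], [0, -0.047, 0.66], [0, -0.047, 0.66]], "spin": [-0.7, -0.7, -0.7, -0.7, -0.7, -0.7, -0.7, -0.7, -0.7, -0.7]}}

```text
time_s: 31.85
position: [0.5686, -0.1573, 0.1886]
eef_rot: [0.685, 0.152, 0.698, -0.145]
contact_force: [-0.0, 0.9, -1.3]
finger_gap: 0.0235
```

{"op": "drive_tool", "data": {"xyz": [[0, 0, 0], [0, 0, 0], [0, 0, 0], [0, 0, 0], [0, 0, 0], [0, 0, 0]], "spin": [-0.323, -0.323, -0.323, -0.323, -0.323, -0.323]}}

```text
time_s: 32.35
position: [0.5687, -0.1564, 0.1881]
eef_rot: [0.701, -0.024, 0.712, 0.034]
contact_force: [-0.1, 0.1, -0.4]
finger_gap: 0.0234
```

Run:
```python
from h import *
s=ctrl.state(); print(s['position'],yaw(s),Rq(s['eef_rot']).round(3),s['joint_pos'].round(2))
M=Rq(s['eef_rot']); e=np.radians(4.4);e1=np.array([np.cos(e),np.sin(e)]);e2=np.array([-e1[1],e1[0]])
t=np.array([.5687,-.1602])+.0014*e2; print(t,go([*t,.10],4.4))
```

```text
[ 0.568734   -0.15637955  0.18806201] 4.658900120475237 [[-0.016 -0.081  0.997]
 [ 0.014  0.997  0.081]
 [-1.     0.015 -0.015]] [-0.36  0.34  0.7   1.63 -0.24  1.27  0.46]
[ 0.56859259 -0.15880413] (array([ 0.4401, -0.0186,  0.005 ]), np.float64(0.0029))
```

{"op": "drive_tool", "data": {"xyz": [[0.15, -0.018, 0.005], [0.3, -0.018, 0.005], [0.4, -0.018, 0.005], [0.44, -0.018, 0.005], [0.44, -0.018, 0.005], [0.44, -0.018, 0.005], [0.44, -0.018, 0.005]], "spin": [0.003, 0.003, 0.003, 0.003, 0.003, 0.003, 0.003]}}

```text
time_s: 32.93
position: [0.5695, -0.1589, 0.1015]
eef_rot: [0.702, -0.022, 0.711, 0.031]
contact_force: [0.0, 0.8, -0.6]
finger_gap: 0.0235
```

Run:
```python
from h import *
s,im=snap('wrist','w10.png'); np.save('w10.npy',np.r_[s['position'],s['eef_rot']]);print(s['position'],yaw(s),Rq(s['eef_rot']).round(3))
print(go([.5686,-.1588,.0805],4.4))
```

```text
[ 0.56953491 -0.15891472  0.10152051] 4.305824961817471 [[-0.014 -0.075  0.997]
 [ 0.013  0.997  0.075]
 [-1.     0.014 -0.013]]
(array([ 0.1054, -0.0007, -0.0033]), np.float64(-0.0008))
```

View pics/w10.png

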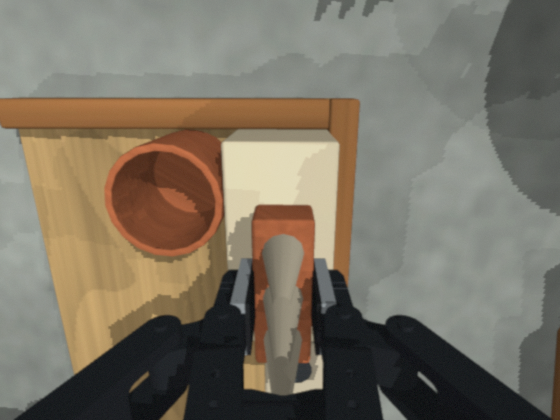

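{"op": "drive_tool", "data": {"xyz": [[0.04, -0.001, -0.003], [0.07, -0.001, -0.003], [0.09, -0.001, -0.003], [0.1, -0.001, -0.003], [0.105, -0.001, -0.003], [0.105, -0.001, -0.003]], "spin": [0, 0, 0, 0, 0, 0]}}

```text
time_s: 33.48
position: [0.5686, -0.1587, 0.081]
eef_rot: [0.702, -0.021, 0.711, 0.032]
contact_force: [-3.0, 1.5, 5.8]
finger_gap: 0.0235
```

Run:
```python
from h import *
s=ctrl.state();print(s['position'],yaw(s),s['contact_force'],go([.5686,-.1588,.0805],4.4))
```

```text
[ 0.56858016 -0.15871413  0.08099729] 4.318936540082216 [-3.02780183  1.53592214  5.76281826] (array([ 0.0025, -0.0005,  0.0001]), np.float64(-0.0009))
```

Contact made (5.8 N up). Release and rise straight up, then move away.

{"op": "drive_tool", "data": {"xyz": [[0.002, 0, 0], [0.002, 0, 0], [0.002, 0, 0], [0.002, 0, 0], [0.002, 0, 0]], "spin": [0, 0, 0, 0, 0], "claw": 45}}

```text
time_s: 33.9
position: [0.5685, -0.1587, 0.0805]
eef_rot: [0.702, -0.021, 0.712, 0.032]
contact_force: [-1.1, -0.6, 0.3]
finger_gap: 0.0448
```

{"op": "drive_tool", "data": {"xyz": [[-0.1, 0, 0], [-0.2, 0, 0], [-0.4, 0, 0], [-0.6, 0, 0], [-0.8, 0, 0], [-0.8, -0.2, 0], [-0.8, -0.4, 0], [-0.8, -0.4, 0], [-0.8, -0.4, 0]], "spin": [0, 0, 0, 0, 0, 0, 0, 0, 0]}}

```text
time_s: 34.65
position: [0.5759, -0.2439, 0.2392]
eef_rot: [0.702, -0.02, 0.712, 0.03]
contact_force: [0.3, 0.8, -0.7]
finger_gap: 0.0449
```

Run:
```python
from h import *
s,im=snap('wrist','w11.png'); np.save('w11.npy',np.r_[s['position'],s['eef_rot']]); print(s['time_s'],s['position'],yaw(s))
a,sd=snap('side','s11.png'); _,sc=snap('scene','sc11.png')
cv2.imwrite('pics/v11.png',np.hstack([cv2.resize(im[:,60:460],(400,420)),cv2.resize(sd[190:,200:480],(392,322))[:420] if 0 else cv2.copyMakeBorder(cv2.resize(sd[210:420,210:440],(390,356)),0,64,0,0,cv2.BORDER_CONSTANT)])[:,:,::-1])
```

```text
34.65 [ 0.57586799 -0.24390875  0.23919587] 4.033414746050072
```

View pics/v11.png

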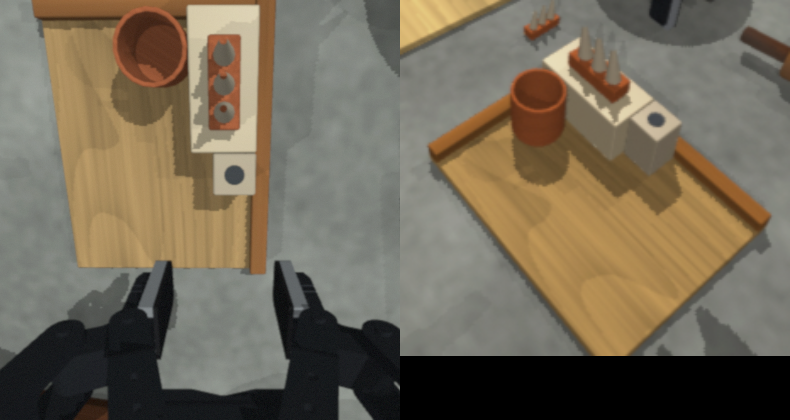

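View pics/sc11.png

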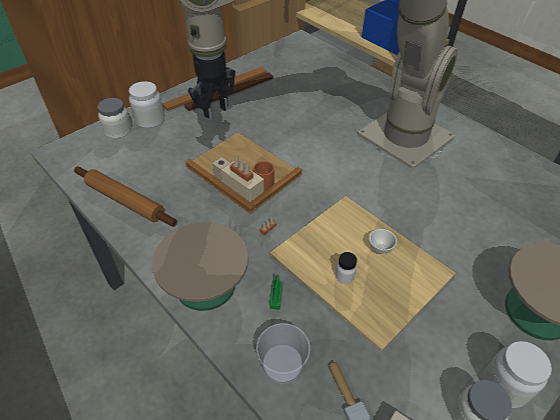

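Run:
```python
from h import *
s=load('w11.npy'); c=cam('wrist',s)
e=np.radians(4.4);A=np.array([[np.cos(e),np.sin(e)],[-np.sin(e),np.cos(e)]]);C=np.array([.5924,-.1008])
f=lambda qs,z:(np.array([A@(ray(c,u+60,v,z)[:2]-C) for u,v in qs])*1000+[92,122]).round(1)
for n,qs,z in(('cone',((209,35),(240,35),(241,130),(211,130)),.096),('brick',((188,6),(258,6),(256,152),(192,153)),.076),('post',((213,153),(257,153),(256,194),(214,194)),.076),('beaker',((113,47),(187,47),(150,9),(150,86)),.077)):
    P=f(qs,z); print(n,P.tolist(),P.mean(0))
st=ctrl.state(); print(st['time_s'],st['joint_vel'].round(3),st['contact_force'])
ctrl.job_done()
```

```text
cone [[53.6, 98.5], [76.5, 98.3], [77.9, 29.2], [53.9, 29.4]] [65.475 63.85 ]
brick [[36.7, 121.6], [90.8, 121.1], [91.8, 8.1], [36.0, 7.4]] [63.825 64.55 ]
post [[54.4, 7.3], [92.7, 7.2], [92.7, -30.1], [54.7, -30.0]] [ 73.625 -11.4  ]
beaker [[-24.2, 92.9], [35.0, 92.4], [7.3, 119.6], [3.4, 63.1]] [ 5.375 92.   ]
34.8 [-0.012 -0.005 -0.001  0.     0.    -0.    -0.001] [-0.67233708 -0.42044882 -0.10897904]
the job is handed in; nothing more can be done
```

I packed all four pieces on the tray in the order asked, letting each go before the next, and handed the job in at 34.8 s of the 139 s. The larger terracotta cone pack went on the brick; the small one and the green one were left alone.

My last wrist picture puts each piece's centre, in tray coordinates, within about 2 mm of where it should be:

| Piece | Measured (mm) | Ideal (mm) |
|---|---|---|
| Firebrick | (63.8, 64.6) | (63.5, 64.5) |
| Post | (73.6, −11.4) | (73, −12) |
| Beaker | (5.4, 92.0) | (5, 92) |
| Cone pack | (65.5, 63.9) | (63.5, 64.5) |

- **Cone pack:** it is about 2 mm off the middle of the brick across its width, roughly the accuracy of the camera calibration.
- **Pressing:** the highest wrist force components I read while pushing pieces home were about 28 N, with no sudden jumps. I only read it at the end of each move.
- **Bystanders:** the bowl and jar show standing on the ware board in the last scene picture. I did not measure their positions again.
- **Tool tilt:** the tool drifted by up to about 1.3° over the moves. Every piece still sits upright in the last pictures.
- **Robot:** it was clear of everything at hand-in. No check failed.

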